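# Dose the parts washer and hold its sprung lid just below balance

## Task

Get the parts washer ready: press the pump cap of the bolted-down cleaner canister well down and let it spring back up, then raise the washer's spring-balanced lid past its balance point (about 55 degrees open), without letting it fly up to its stop, and ease it back to about 10 degrees below the balance point, so that it drips into the tank. Finish while holding the lid still there, since it would drop if you let go; leave the other things on the bench alone.

Things in the scene. Friction and masses are not known exactly. Their poses are not given: they have to be found in the camera images.
- tank: the parts washer, fixed: an open steel tank 190 mm (its x) by 300 mm (its y), rim 120 mm above the bench, with a flat grey lid on top and a steel bar handle on the side towards the robot. Origin under its centre at bench height; its +x points from the handle side to the hinge side. It stands left or right of the middle, and may be turned by up to 0.25 rad
- tank_hinge (a point): middle of the lid's hinge axis, fixed on the tank at its far rim: 95 mm from the tank's centre along tank +x, 124 mm above the bench. The axis runs along tank y. Steel coil springs sit around it
- lid_handle (a point): centre of the lid's bar handle, in the lid's plane, 235 mm from the hinge axis; moves with the lid. Round steel bar 12 mm thick, 130 mm long along tank y, on two arms; clear opening behind it 110 mm wide, 35 mm deep. Lid shut: 124 mm above the bench, 45 mm in front of the tank's wall (tank -x). Can be pinched from above, fingers closing across the bar
- lid (a joint): opening angle of the lid, rad: 0 shut (level), grows as the handle rises, 1.5 stop. Lid 300 mm wide, 1.2 kg, carried mostly by the hinge springs; almost no friction. Balance point 0.96 (55 degrees): below it the lid falls shut, above it the springs throw it open. At the handle it weighs 2 N when shut, 0.6 N at 0.8 rad; at 1.2 rad it pulls upward with 1 N
- pump_top (a point): centre of the flat top of the canister's pump cap, 222 mm above the bench when up; moves down with the cap. Round grey cap 42 mm across with a short spout, on a white canister 74 mm thick which is clamped in a steel bracket on a dark 110 mm square base plate, fixed to the bench
- pump (a joint): how far the pump cap is pressed, in m: 0 up, 0.012 fully down. Spring: 2 N to start, 8 N fully down; it springs back when released
- bearing: loose steel bearing ring, 62 mm across, 16 mm high, lying flat about 120 mm from the canister on its robot side; origin under its centre
- oilcan: loose grey can with a black cap, 56 mm across, 150 mm tall, standing about 130 mm behind the canister; origin under its centre. It is not the canister: it has no bracket and no pump cap
- wrench: loose steel wrench, 170 mm long, lying flat at the right side of the bench
- driver: loose screwdriver with a yellow handle, 190 mm long, lying at the right side of the bench
- mug: loose blue mug, 76 mm across, 85 mm tall, at the left side of the bench; origin under its centre
- tape: loose roll of paper tape, 90 mm across, 24 mm high, lying flat at the left side of the bench
- hub: loose dark steel hub, 60 mm across at the foot, 45 mm tall, at the right side of the bench
Things that resemble listed ones, but are neither listed nor needed, are in the scene too. What is shaped like the part that bears pump_top but blue is not meant.

How it is judged:
By the outcome, as a careful person would: the job done as asked, in the order asked, and still so for the second after the job is handed in, while the arm keeps its last pose, push and grip.
It also fails if it takes over 54 s, if anything falls off the work surface, if the arm or the gripper's body presses on something with over 40 N, if the wrist force passes 120 N, or if a joint passes its speed limit or range.

## Robot

A 6-joint arm with a two-finger parallel gripper is mounted at the origin on the work surface. World frame = base frame: x ahead of the robot, y to its left, z up, the work surface at z = 0. Lengths are in m, angles in degrees, forces in N, time in s.
With the tool pointing down it reaches from about 0.375 to 0.9 m from the base axis. Payload 3.1 kg.
Tool frame: the origin (TCP) lies at the very end of the fingers, on their centre line; the grasp point (between the pads) lies 19 mm behind it; z points along the fingers, y is the direction in which the jaws open and shut (so a half turn about z gives the same grasp; the last joint's range is limited). The gripper opens to 87 mm and grips with 3 to 60 N. Pads are 19 mm wide; open, the fingers measure 117 mm over their backs; the gripper's body (75 mm by 190 mm) begins 51 mm behind the grasp point.
Start: joints at [-77.951, 30.224, 82.088, -0, 67.689, -10.227], TCP at [0.237, -0.578, 0.223] pointing down, gripper open.
Joint ranges: [-176.69, 176.69], [-43.24, 126.21], [12.49, 139.97], [-82, 262], [0, 151.66], [-163.58, 163.58]. Speed limits (degrees/s): [159.86, 159.86, 180, 180, 180, 180].

## Interface

Orientations are given as a 3x3 rotation matrix whose columns are the frame's x, y, z axes.
In Python, from rig import read_state, capture, hand_in gives the robot as it stands. The module is installed in compiled form; this text tells all that it offers.
- The arm moves only by the tool send_rows, never from a script. Its argument "moves" is one flat list of numbers, 7 for each row, row after row: the turn, a rotation vector about the world's x, y, z in degrees, then the shift along the world's x, y, z in cm, then the gripper's target within -1 to 1 (fully open at 1, half-way at 0, shut at -1). In form: [rx, ry, rz, tx, ty, tz, hand, rx, ry, rz, tx, ty, tz, hand, ...]. A call has 1 to 20 rows; each row shifts and turns the commanded pose from where the row before left it; what a row does not reach is not made up. A row lasts 1/10 s, in which the tool goes at most 50 mm and 8.59 degrees, less where a joint would pass 70% of its speed; a pose out of reach is approached as far as the arm can. A call with a gripper value outside its range is refused whole. The fingers move at their own pace and stop on an object; the grip force is fixed at half the most. Time passes only in rows, so rows that do not move let the fingers close. It gives the time, the measured TCP pose, the force and the opening at its end, in the units of the state.
- read_state(): the state, without advancing time (a new reading comes with each control period).
- capture(name): name is "side" or "top"; returns a dict with "pixels" (400x640x3 uint8, red, green, blue), "vertical_fov" (degrees; the focal length in pixels is half the picture's height over the tangent of half this angle, whatever the lens; pixels are square), "cx", "cy" (the principal point, pixels), "rvec" (rotation vector, rad) and "tvec" (3), from world to camera coordinates, as OpenCV has them. Camera axes: x right, y down, z forward; pixel columns grow to the right and rows downward; lengths in m; the calibration is good to about 2 mm. A picture is of the moment at which its call begins. There is no depth.
- hand_in(): hands the job in, once; it reports no verdict.
The state is a dict: "time_s": time; "joint_positions": joint angles; "qvel": joint speeds; "tau": joint torques, N m; "position": TCP position; "tcp_rot": TCP orientation; "force": force on the tool from outside, world axes, zero at the start; "moment": the same for the moment, N m; "opening": opening from 0.0 (shut) to 1.0 (fully open).
Only numpy, scipy, OpenCV 4.12 (cv2) and the standard library are available. Lean on these libraries where they do the work, as an engineer would, in place of code of your own. Each camera call takes 0.05 s, during which the arm holds its last target.

## Working session

There is one attempt and no reset: what is moved stays moved. The work goes in short steps, Python scripts to look and compute and a tool call to move; the robot and the scene stay as the last step left them, time stands still between calls to the robot, and variables do not carry over. Pictures are saved under pics/ and viewed, and the job is handed in when it is done.

Besides the shell and the picture viewer there is one more tool, called after "Request:" in YAML: its name, and indented under it one key for each argument. send_rows: Moves the arm, as the interface text tells. Its arguments: {"type":"object","properties":{"moves":{"type":"array","items":{"type":"number"}}},"required":["moves"]}

```bash
mkdir -p pics
cat > h.py <<'E'
import numpy as np,cv2,json
from rig import read_state,capture,hand_in
def cap(n,f):
    c=capture(n);cv2.imwrite(f'pics/{f}.png',c['pixels'][:,:,::-1])
    d={k:np.asarray(v).tolist() for k,v in c.items() if k!='pixels'};json.dump(d,open(f'cal_{n}.json','w'));return c
def K(n):
    d=json.load(open(f'cal_{n}.json'));f=200/np.tan(np.radians(d['vertical_fov'])/2)
    return np.array([[f,0,d['cx']],[0,f,d['cy']],[0,0,1]]),np.array(d['rvec'],float).ravel(),np.array(d['tvec'],float).ravel()
def atz(n,u,v,z):
    k,r,t=K(n);R=cv2.Rodrigues(r)[0];C=-R.T@t;d=R.T@np.linalg.inv(k)@[u,v,1];return C+d*(z-C[2])/d[2]
def proj(n,p):
    k,r,t=K(n);return cv2.projectPoints(np.array(p,float).reshape(-1,3),r,t,k,None)[0].reshape(-1,2)
def tri(a,b):
    P=[]
    for n in('side','top'):
        k,r,t=K(n);P.append(k@np.c_[cv2.Rodrigues(r)[0],t])
    X=cv2.triangulatePoints(P[0],P[1],np.array(a,float).reshape(2,1),np.array(b,float).reshape(2,1)).ravel();return X[:3]/X[3]
E
python3 - <<'E'
from h import *
for n in('side','top'):
    c=cap(n,n+'0'); print({k:v for k,v in c.items() if k!='pixels'})
s=read_state();print(s)
E
```

```text
{'vertical_fov': 54.98927302262448, 'cx': 311.88470489370155, 'cy': 194.28239611791452, 'rvec': array([ 0.04422378, -2.84365744,  1.26190321]), 'tvec': array([0.54364793, 0.10769238, 1.31771551])}
{'vertical_fov': 42.77000544938753, 'cx': 323.7021876423373, 'cy': 201.3676712579612, 'rvec': array([ 2.18503578, -2.21369948,  0.06345555]), 'tvec': array([-0.01128135,  0.56068729,  1.77613192])}
{'time_s': 0.1, 'joint_positions': array([-7.79491566e+01,  3.02739770e+01,  8.21502328e+01, -1.55790805e-04,
        6.76906433e+01, -1.02278220e+01]), 'qvel': array([ 0.00815722, -0.30431914, -0.20581204,  0.03426807,  0.14485188,
        0.01788357]), 'tau': array([-9.91870984e-04, -4.40986168e+01, -1.77150643e+01,  6.32880209e-02,
        5.33748942e-02, -5.58662884e-05]), 'position': array([ 0.23682233, -0.57766264,  0.22165929]), 'tcp_rot': array([[ 9.25350630e-01,  3.79112166e-01, -4.20971900e-04],
       [ 3.79112235e-01, -9.25348622e-01,  1.95986238e-03],
       [ 3.53461906e-04, -1.97315549e-03, -9.99997991e-01]]), 'force': array([ 0.17873262,  0.62963894, -0.33127659]), 'moment': array([ 0.00364731,  0.01315988, -0.0013338 ]), 'opening': 1.001409573593005}
```

View pics/side0.png

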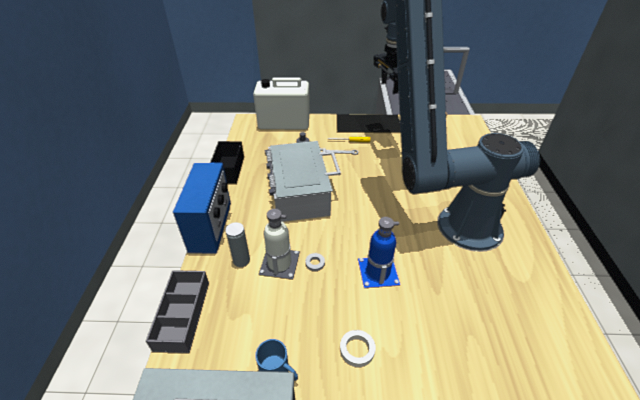

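View pics/top0.png

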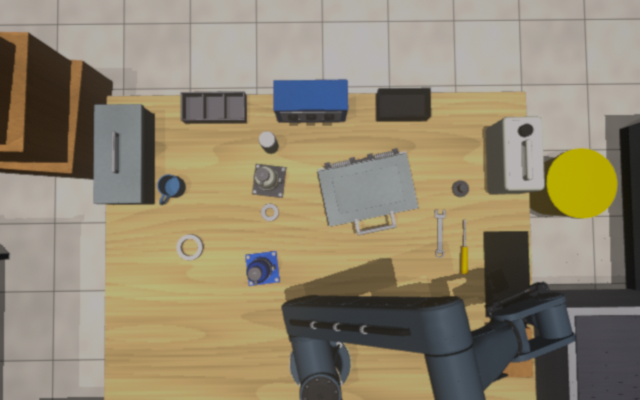

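The tank is right of the middle, with its handle near top (375,223). The white/grey canister is at top (268,177), and the blue decoy is at (262,268). I'll enlarge both areas.

Run:
```python
import cv2
a=cv2.imread('pics/top0.png');b=cv2.imread('pics/side0.png')
cv2.imwrite('pics/c1.png',cv2.resize(a[120:250,240:430],None,fx=4,fy=4,interpolation=cv2.INTER_CUBIC))
cv2.imwrite('pics/c2.png',cv2.resize(b[125:285,220:370],None,fx=3.5,fy=3.5,interpolation=cv2.INTER_CUBIC))
```

```text
(no output)
```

View pics/c1.png

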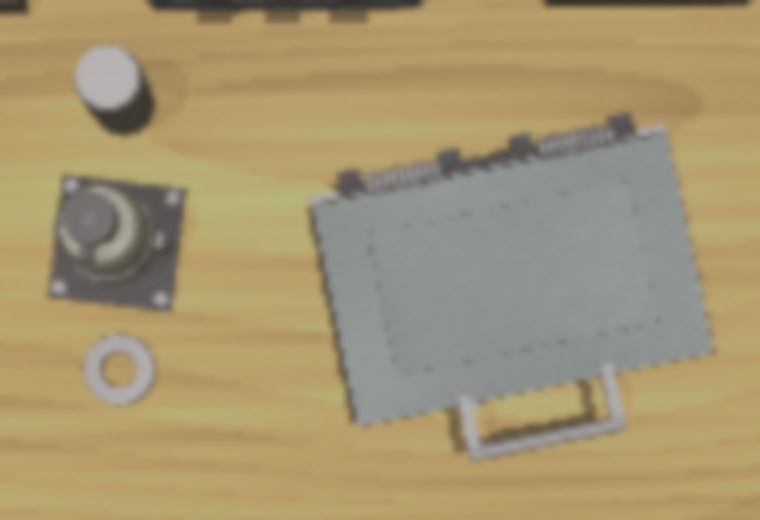

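View pics/c2.png

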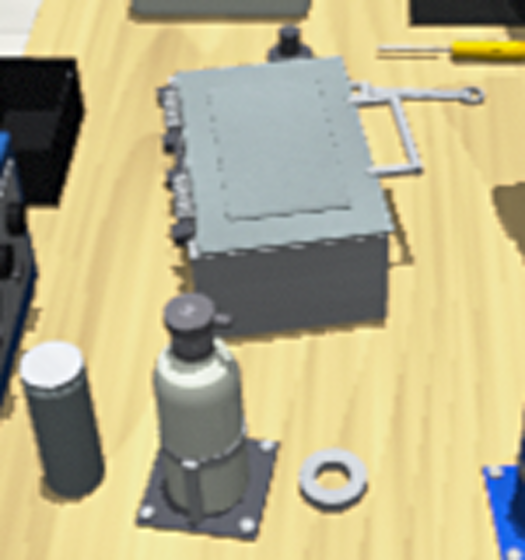

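Run:
```python
from h import *
T=lambda x,y:(240+(x+.5)/4-.5,120+(y+.5)/4-.5)
S=lambda x,y:(220+(x+.5)/3.5-.5,125+(y+.5)/3.5-.5)
c=[atz('top',*T(*p),.128)for p in[(312,200),(357,424),(713,352),(665,130)]]
for p in c:print(p)
m=np.mean(c,0);print('lid mid',m)
for i in range(4):
    d=c[(i+1)%4]-c[i];print(np.linalg.norm(d),np.degrees(np.arctan2(d[1],d[0])))
a=atz('top',*T(477,453),.124);b=atz('top',*T(620,426),.124);print('bar',a,b,(a+b)/2,np.linalg.norm(a-b),np.degrees(np.arctan2(*(b-a)[:2])))
for p in[(416,168),(395,97)]:print('side bar',atz('side',*S(*p),.124))
print('pump',atz('top',*T(90,217),.222),atz('side',*S(190,307),.222),tri(S(190,307),T(90,217)))
pl=[atz('top',*T(*p),.005)for p in[(62,176),(187,188),(171,310),(49,297)]];print('plate',np.mean(pl,0))
print('blue', atz('top',262,270,.2),atz('top',*T(109,77),.15))
```

```text
[0.65964391 0.00090351 0.128     ]
[ 0.4750092  -0.03360905  0.128     ]
[ 0.53020234 -0.32673669  0.128     ]
[ 0.71406092 -0.29119348  0.128     ]
lid mid [ 0.59472909 -0.16265892  0.128     ]
0.1878326212656027 -169.41225957360865
0.2982785533418693 -79.33659956014712
0.18726264323341926 10.941348293682616
0.2971226407701627 100.55309507718711
bar [ 0.44996044 -0.13179578  0.124     ] [ 0.47053109 -0.24966074  0.124     ] [ 0.46024577 -0.19072826  0.124     ] 0.11964656241404965 170.1000379381145
side bar [ 0.45364665 -0.12722944  0.124     ]
side bar [ 0.47446305 -0.24740008  0.124     ]
pump [0.63790744 0.17297836 0.222     ] [0.63930575 0.172741   0.222     ] [0.63838147 0.17299575 0.22221773]
plate [0.63789525 0.17355224 0.005     ]
blue [0.3393949  0.17799077 0.2       ] [0.75978984 0.1648152  0.15      ]
```

Pump top is about (0.638, 0.173, 0.222). The bar centre is about (0.460, -0.189, 0.124) and the tank yaw about 10.6°. Next I move above the pump with the fingers shut and yaw the jaws to line up with tank x.

Request:
send_rows:
  moves: [0,0,3.9,2,3.75,0.6,-1,0,0,3.9,2,3.75,0.6,-1,0,0,3.9,2,3.75,0.6,-1,0,0,3.9,2,3.75,0.6,-1,0,0,3.9,2,3.75,0.6,-1,0,0,3.9,2,3.75,0.6,-1,0,0,3.9,2,3.75,0.6,-1,0,0,3.9,2,3.75,0.6,-1,0,0,3.9,2,3.75,0.6,-1,0,0,3.9,2,3.75,0.6,-1,0,0,3.9,2,3.75,0.6,-1,0,0,3.9,2,3.75,0,-1,0,0,3.9,2,3.75,0,-1,0,0,3.9,2,3.75,0,-1,0,0,3.9,2,3.75,0,-1,0,0,3.9,2,3.75,0,-1,0,0,3.9,2,3.75,0,-1,0,0,3.9,2,3.75,0,-1,0,0,3.9,2,3.75,0,-1,0,0,4.2,2.1,3.8,0,-1]

```text
time_s: 2.1
position: [0.6381, 0.1738, 0.2879]
tcp_rot: [[-0.187, 0.982, -0.001], [0.982, 0.187, -0.0], [-0.0, -0.001, -1.0]]
force: [0.1, -0.1, -0.2]
opening: 0.006
```

Request:
send_rows:
  moves: [0,0,0,0,0,0,-1,0,0,0,0,0,0,-1,0,0,0,0,0,0,-1]

```text
time_s: 2.4
position: [0.6372, 0.1714, 0.288]
tcp_rot: [[-0.183, 0.983, -0.002], [0.983, 0.183, -0.001], [-0.0, -0.002, -1.0]]
force: [0.1, 0.5, 0.3]
opening: 0.004
```

Request:
send_rows:
  moves: [0,0,0,0.05,0.1,-1.5,-1,0,0,0,0.05,0,-1.5,-1,0,0,0,0,0,-1.5,-1,0,0,0,0,0,-1.2,-1,0,0,0,0,0,-0.5,-1,0,0,0,0,0,-0.5,-1,0,0,0,0,0,-0.2,-1,0,0,0,0,0,0,-1]

```text
time_s: 3.2
position: [0.6391, 0.1727, 0.2203]
tcp_rot: [[-0.183, 0.983, 0.001], [0.983, 0.183, -0.001], [-0.001, 0.0, -1.0]]
force: [-1.7, -1.4, 2.9]
opening: 0.004
```

Contact at 0.220 with about 3 N, as expected. I'll press on.

Request:
send_rows:
  moves: [0,0,0,0,0,-0.3,-1,0,0,0,0,0,-0.3,-1,0,0,0,0,0,-0.3,-1,0,0,0,0,0,-0.1,-1,0,0,0,0,0,0,-1]

```text
time_s: 3.7
position: [0.6395, 0.173, 0.2108]
tcp_rot: [[-0.184, 0.983, 0.002], [0.983, 0.184, -0.0], [-0.001, 0.002, -1.0]]
force: [-2.1, -2.5, 7.4]
opening: 0.004
```

Request:
send_rows:
  moves: [0,0,0,0,0,-0.15,-1,0,0,0,0,0,0,-1,0,0,0,0,0,0,-1]

```text
time_s: 4.0
position: [0.6395, 0.173, 0.2104]
tcp_rot: [[-0.184, 0.983, 0.002], [0.983, 0.184, -0.001], [-0.001, 0.002, -1.0]]
force: [-3.4, -2.1, 10.9]
opening: 0.003
```

Run:
```python
from h import *
c=cap('side','side1')
a=cv2.imread('pics/side1.png');cv2.imwrite('pics/c3.png',cv2.resize(a[150:285,220:340],None,fx=4,fy=4,interpolation=cv2.INTER_CUBIC))
```

```text
(no output)
```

View pics/c3.png

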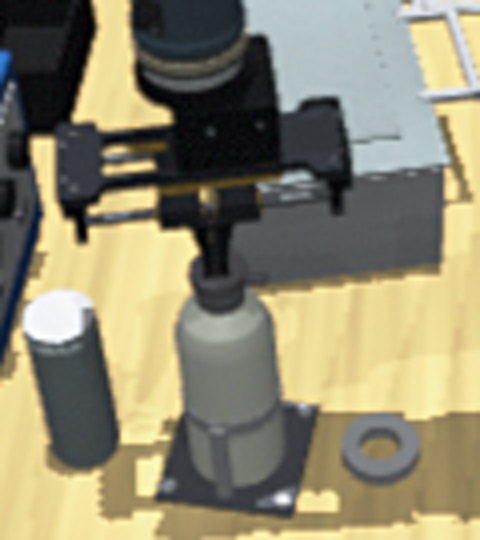

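The picture shows the fingers pressing the grey cap fully down onto the neck, at 11 N (crop 218,280). I'll release it, go up, then over to the handle with the jaws part open.

Request:
send_rows:
  moves: [0,0,0,0,0,0.4,-1,0,0,0,0,0,0.6,-1,0,0,0,0,0,1,-1,0,0,0,0,0,2,-1,0,0,0,0,0,2,-1,0,0,0,0,0,2,-1,0,0,0,0,0,1,-0.17,0,0,0,-1.5,-3,0,-0.17,0,0,0,-1.5,-3,0,-0.17,0,0,0,-1.5,-3,0,-0.17,0,0,0,-1.5,-3,0,-0.17,0,0,0,-1.5,-3,0,-0.17,0,0,0,-1.5,-3,0,-0.17,0,0,0,-1.5,-3,0,-0.17,0,0,0,-1.5,-3,0,-0.17,0,0,0,-1.5,-3,0,-0.17,0,0,0,-1.5,-3,0,-0.17,0,0,0,-1.5,-3,0,-0.17,0,0,0,-1.5,-3.1,0,-0.17,0,0,0,0,0,0,-0.17]

```text
time_s: 6.05
position: [0.4578, -0.1907, 0.2976]
tcp_rot: [[-0.179, 0.984, -0.001], [0.984, 0.179, -0.001], [-0.001, -0.001, -1.0]]
force: [-0.6, -0.3, -0.2]
opening: 0.416
```

Request:
send_rows:
  moves: [0,0,0,0,0,-2,-0.17,0,0,0,0,0,-3,-0.17,0,0,0,0,0,-3,-0.17,0,0,0,0,0,-2,-0.17,0,0,0,0,0,-1,-0.17,0,0,0,0,0,0,-0.17,0,0,0,0,0,0,-0.17]

```text
time_s: 6.75
position: [0.4596, -0.1878, 0.1885]
tcp_rot: [[-0.184, 0.983, 0.001], [0.983, 0.184, -0.0], [-0.001, 0.001, -1.0]]
force: [-0.1, -0.4, 0.8]
opening: 0.414
```

Run:
```python
from h import *
s=read_state();print(s['position'],s['joint_positions'],s['force'])
for n in('side','top'): cap(n,n+'2')
a=cv2.imread('pics/top2.png');b=cv2.imread('pics/side2.png')
A=cv2.resize(a[140:270,240:430],None,fx=3,fy=3,interpolation=cv2.INTER_CUBIC)
B=cv2.resize(b[90:260,200:400],None,fx=4,fy=4*.8,interpolation=cv2.INTER_CUBIC)
cv2.imwrite('pics/c4.png',A);cv2.imwrite('pics/c5.png',cv2.resize(b[90:240,220:400],None,fx=4,fy=4,interpolation=cv2.INTER_CUBIC))
```

```text
[ 0.45964643 -0.18775571  0.18853724] [-3.51472198e+01  2.31823780e+01  1.02402022e+02  1.97789365e-02
  5.43596219e+01 -4.57543776e+01] [-0.13695825 -0.41141304  0.77795069]
```

View pics/c5.png

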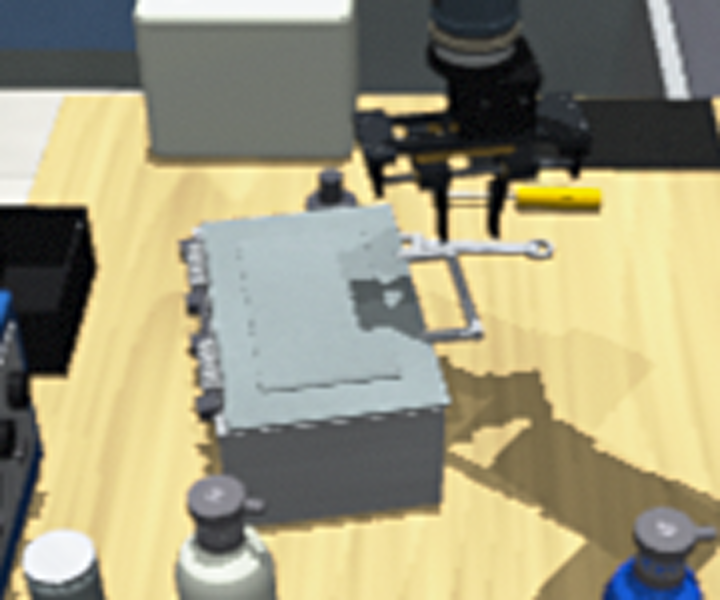

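View pics/c4.png

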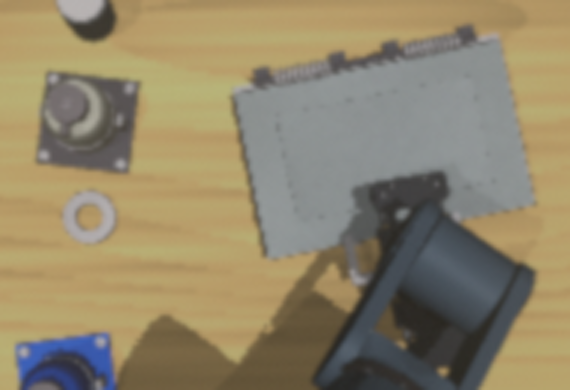

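The cap has sprung back up (side crop 218,500). The fingers are above the bar, at x, y within about 1 mm of my measurement. I'll descend now.

Request:
send_rows:
  moves: [0,0,0,0,0,-2,-0.17,0,0,0,0,0,-2,-0.17,0,0,0,0,0,-1,-0.17,0,0,0,0,0,-1,-0.17,0,0,0,0,0,-1,-0.17,0,0,0,0,0,-1,-0.17,0,0,0,0,0,-0.4,-0.17,0,0,0,0,0,0,-0.17]

```text
time_s: 7.65
position: [0.4587, -0.1877, 0.1035]
tcp_rot: [[-0.184, 0.983, -0.001], [0.983, 0.184, 0.001], [0.001, -0.001, -1.0]]
force: [0.6, 0.1, -0.2]
opening: 0.416
```

Run:
```python
from h import *
cap('side','side3')
b=cv2.imread('pics/side3.png')
cv2.imwrite('pics/c6.png',cv2.resize(b[110:200,280:380],None,fx=6,fy=6,interpolation=cv2.INTER_CUBIC))
```

```text
(no output)
```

View pics/c6.png

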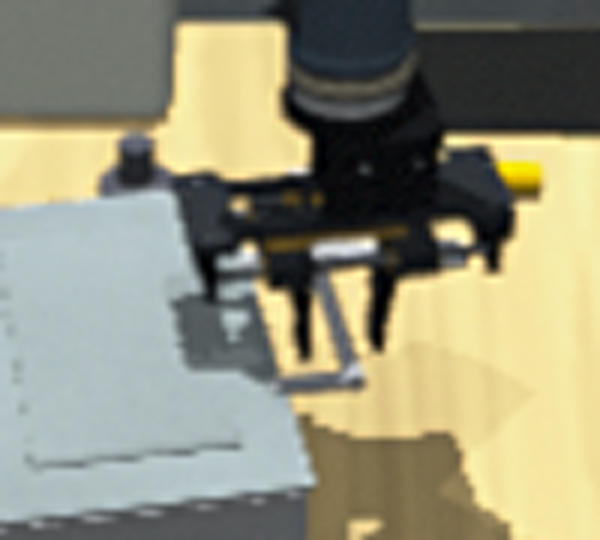

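The fingers straddle the bar, at crop (305,350) and (378,345). I'll close.

Request:
send_rows:
  moves: [0,0,0,0,0,0,-0.5,0,0,0,0,0,0,-1,0,0,0,0,0,0,-1,0,0,0,0,0,0,-1,0,0,0,0,0,0,-1]

```text
time_s: 8.2
position: [0.4615, -0.1876, 0.1045]
tcp_rot: [[-0.182, 0.983, 0.006], [0.983, 0.182, -0.0], [-0.001, 0.005, -1.0]]
force: [6.4, 4.0, -1.5]
opening: 0.126
```

```bash
cat > arc.py <<'E'
from h import *
yaw=np.arctan2(.183,.983)
ex=np.array([np.cos(yaw),np.sin(yaw),0]);ey=np.array([-ex[1],ex[0],0]);Z=np.array([0,0,1.])
def tcp(th,G0=np.array([.4635,-.1872,.1235]),k=.5):
    H=G0+.235*ex
    G=H+.235*(-np.cos(th)*ex+np.sin(th)*Z)
    ph=k*th
    return G+.019*(-np.cos(ph)*Z-np.sin(ph)*ex)
def rows(a,b,n,hand=-1):
    t=np.radians(np.linspace(a,b,n+1));P=np.array([tcp(x) for x in t])*100
    C=np.round(P-P[0],2);D=np.diff(C,axis=0);o=[]
    w=np.round(.5*(b-a)/n*ey,3)
    for d in D:o+=[*map(float,w),*[round(float(x),2) for x in d],hand]
    return o
if __name__=='__main__':
    import sys
    print(tcp(np.radians(float(sys.argv[1]))),tcp(np.radians(float(sys.argv[2]))));print(rows(float(sys.argv[1]),float(sys.argv[2]),int(sys.argv[3])))
E
python3 arc.py 0 20 10
```

```text
[ 0.4635 -0.1872  0.1045] [ 0.47418927 -0.18521003  0.18516339]
[-0.183, 0.983, 0.0, -0.02, -0.0, 0.82, -1, -0.183, 0.983, 0.0, 0.01, 0.0, 0.82, -1, -0.183, 0.983, 0.0, 0.04, 0.01, 0.82, -1, -0.183, 0.983, 0.0, 0.06, 0.01, 0.82, -1, -0.183, 0.983, 0.0, 0.1, 0.02, 0.81, -1, -0.183, 0.983, 0.0, 0.12, 0.02, 0.81, -1, -0.183, 0.983, 0.0, 0.15, 0.03, 0.8, -1, -0.183, 0.983, 0.0, 0.18, 0.03, 0.8, -1, -0.183, 0.983, 0.0, 0.2, 0.04, 0.79, -1, -0.183, 0.983, 0.0, 0.23, 0.04, 0.78, -1]
```

Request:
send_rows:
  moves: [0,0,0,0.3,0.1,0,-1,0,0,0,0,0,0,-1,-0.183,0.983,0,0,0,0.82,-1,-0.183,0.983,0,0,0,0.82,-1,-0.183,0.983,0,0.04,0.01,0.82,-1,-0.183,0.983,0,0.06,0.01,0.82,-1,-0.183,0.983,0,0.1,0.02,0.81,-1,-0.183,0.983,0,0.12,0.02,0.81,-1,-0.183,0.983,0,0.15,0.03,0.8,-1,-0.183,0.983,0,0.18,0.03,0.8,-1,-0.183,0.983,0,0.2,0.04,0.79,-1,-0.183,0.983,0,0.23,0.04,0.78,-1,0,0,0,0,0,0,-1,0,0,0,0,0,0,-1]

```text
time_s: 9.6
position: [0.4716, -0.1856, 0.1844]
tcp_rot: [[-0.185, 0.968, -0.173], [0.983, 0.181, -0.033], [-0.001, -0.176, -0.984]]
force: [-3.1, -3.5, -0.6]
opening: 0.124
```

```bash
python3 arc.py 20 50 15; python3 arc.py 50 62 8;  python3 - <<'E'
from h import *
cap('side','side4')
b=cv2.imread('pics/side4.png')
cv2.imwrite('pics/c7.png',cv2.resize(b[80:230,250:400],None,fx=4,fy=4,interpolation=cv2.INTER_CUBIC))
E
```

```text
[ 0.47418927 -0.18521003  0.18516339] [ 0.53813289 -0.17330598  0.2863006 ]
[-0.183, 0.983, 0.0, 0.26, 0.05, 0.77, -1, -0.183, 0.983, 0.0, 0.28, 0.05, 0.76, -1, -0.183, 0.983, 0.0, 0.31, 0.06, 0.75, -1, -0.183, 0.983, 0.0, 0.33, 0.06, 0.74, -1, -0.183, 0.983, 0.0, 0.36, 0.07, 0.73, -1, -0.183, 0.983, 0.0, 0.39, 0.07, 0.71, -1, -0.183, 0.983, 0.0, 0.4, 0.07, 0.7, -1, -0.183, 0.983, 0.0, 0.44, 0.08, 0.68, -1, -0.183, 0.983, 0.0, 0.45, 0.09, 0.67, -1, -0.183, 0.983, 0.0, 0.48, 0.09, 0.64, -1, -0.183, 0.983, 0.0, 0.5, 0.09, 0.63, -1, -0.183, 0.983, 0.0, 0.52, 0.1, 0.62, -1, -0.183, 0.983, 0.0, 0.54, 0.1, 0.59, -1, -0.183, 0.983, 0.0, 0.56, 0.1, 0.57, -1, -0.183, 0.983, 0.0, 0.57, 0.11, 0.55, -1]
[ 0.53813289 -0.17330598  0.2863006 ] [ 0.57644789 -0.16617308  0.31470651]
[-0.137, 0.737, 0.0, 0.45, 0.08, 0.4, -1, -0.137, 0.737, 0.0, 0.45, 0.09, 0.39, -1, -0.137, 0.737, 0.0, 0.47, 0.08, 0.37, -1, -0.137, 0.737, 0.0, 0.47, 0.09, 0.36, -1, -0.137, 0.737, 0.0, 0.49, 0.09, 0.35, -1, -0.137, 0.737, 0.0, 0.49, 0.1, 0.34, -1, -0.137, 0.737, 0.0, 0.5, 0.09, 0.32, -1, -0.137, 0.737, 0.0, 0.51, 0.09, 0.31, -1]
```

View pics/c7.png

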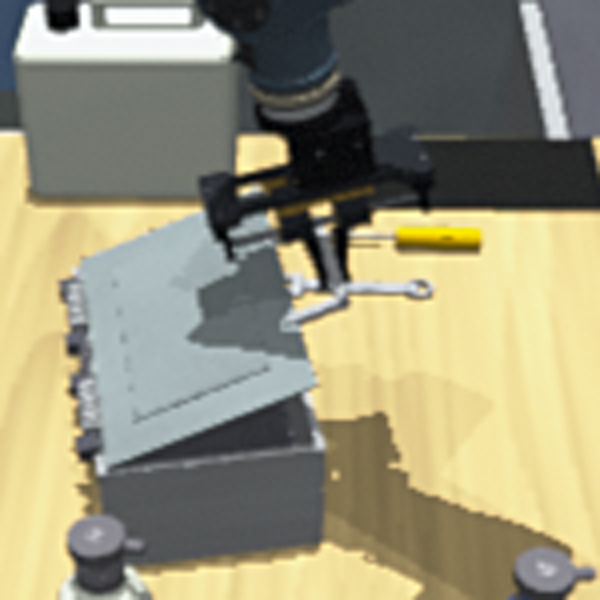

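The bar is pinched and the lid is open about 20°, with low forces. I'll continue to 50°.

Request:
send_rows:
  moves: [-0.183,0.983,0,0.24,0.04,0.77,-1,-0.183,0.983,0,0.26,0.04,0.76,-1,-0.183,0.983,0,0.3,0.05,0.75,-1,-0.183,0.983,0,0.33,0.06,0.74,-1,-0.183,0.983,0,0.36,0.07,0.73,-1,-0.183,0.983,0,0.39,0.07,0.71,-1,-0.183,0.983,0,0.4,0.07,0.7,-1,-0.183,0.983,0,0.44,0.08,0.68,-1,-0.183,0.983,0,0.45,0.09,0.67,-1,-0.183,0.983,0,0.48,0.09,0.64,-1,-0.183,0.983,0,0.5,0.09,0.63,-1,-0.183,0.983,0,0.52,0.1,0.62,-1,-0.183,0.983,0,0.54,0.1,0.59,-1,-0.183,0.983,0,0.56,0.1,0.57,-1,-0.183,0.983,0,0.57,0.11,0.55,-1,0,0,0,0,0,0,-1]

```text
time_s: 11.25
position: [0.5348, -0.1733, 0.2868]
tcp_rot: [[-0.183, 0.889, -0.42], [0.983, 0.166, -0.078], [0.001, -0.427, -0.904]]
force: [-5.2, -1.7, 4.3]
opening: 0.126
```

Request:
send_rows:
  moves: [-0.137,0.737,0,0.45,0.08,0.4,-1,-0.137,0.737,0,0.45,0.09,0.39,-1,-0.137,0.737,0,0.47,0.08,0.37,-1,-0.137,0.737,0,0.47,0.09,0.36,-1,-0.137,0.737,0,0.49,0.09,0.35,-1,-0.137,0.737,0,0.49,0.1,0.34,-1,-0.137,0.737,0,0.5,0.09,0.32,-1,-0.137,0.737,0,0.51,0.09,0.31,-1,0,0,0,0,0,0,-1,0,0,0,0,0,0,-1]

```text
time_s: 12.25
position: [0.5732, -0.1658, 0.316]
tcp_rot: [[-0.182, 0.841, -0.509], [0.983, 0.156, -0.094], [0.001, -0.518, -0.855]]
force: [-5.3, -0.6, 8.2]
opening: 0.128
```

```bash
python3 arc.py 62 45 17;  python3 - <<'E'
from h import *
cap('side','side5')
b=cv2.imread('pics/side5.png')
cv2.imwrite('pics/c8.png',cv2.resize(b[50:230,220:400],None,fx=3.3,fy=3.3,interpolation=cv2.INTER_CUBIC))
E
```

```text
[ 0.57644789 -0.16617308  0.31470651] [ 0.52401914 -0.17593347  0.27211638]
[0.092, -0.492, -0.0, -0.34, -0.06, -0.2, -1, 0.092, -0.492, -0.0, -0.34, -0.07, -0.21, -1, 0.092, -0.492, -0.0, -0.33, -0.06, -0.22, -1, 0.092, -0.492, -0.0, -0.33, -0.06, -0.22, -1, 0.092, -0.492, -0.0, -0.33, -0.06, -0.23, -1, 0.092, -0.492, -0.0, -0.32, -0.06, -0.24, -1, 0.092, -0.492, -0.0, -0.32, -0.06, -0.24, -1, 0.092, -0.492, -0.0, -0.31, -0.06, -0.24, -1, 0.092, -0.492, -0.0, -0.31, -0.06, -0.25, -1, 0.092, -0.492, -0.0, -0.3, -0.05, -0.26, -1, 0.092, -0.492, -0.0, -0.31, -0.06, -0.26, -1, 0.092, -0.492, -0.0, -0.29, -0.05, -0.27, -1, 0.092, -0.492, -0.0, -0.29, -0.06, -0.27, -1, 0.092, -0.492, -0.0, -0.29, -0.05, -0.28, -1, 0.092, -0.492, -0.0, -0.28, -0.05, -0.29, -1, 0.092, -0.492, -0.0, -0.28, -0.06, -0.29, -1, 0.092, -0.492, -0.0, -0.27, -0.05, -0.29, -1]
```

View pics/c8.png

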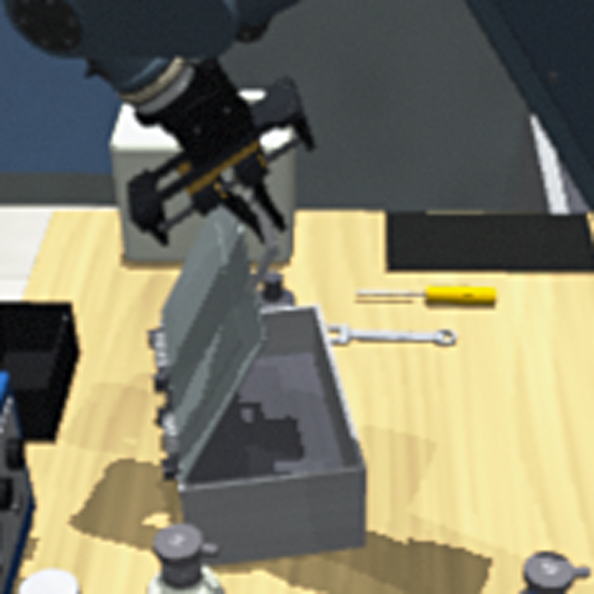

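The lid is at about 62° from kinematics, past the balance point and still held. I'll ease it back to 45° and relax a small radial mismatch of about 10 N on the way.

Request:
send_rows:
  moves: [0.092,-0.492,0,-0.36,-0.06,-0.16,-1,0.092,-0.492,0,-0.36,-0.07,-0.16,-1,0.092,-0.492,0,-0.35,-0.06,-0.18,-1,0.092,-0.492,0,-0.33,-0.06,-0.22,-1,0.092,-0.492,0,-0.33,-0.06,-0.23,-1,0.092,-0.492,0,-0.32,-0.06,-0.24,-1,0.092,-0.492,0,-0.32,-0.06,-0.24,-1,0.092,-0.492,0,-0.31,-0.06,-0.24,-1,0.092,-0.492,0,-0.31,-0.06,-0.25,-1,0.092,-0.492,0,-0.3,-0.05,-0.26,-1,0.092,-0.492,0,-0.31,-0.06,-0.26,-1,0.092,-0.492,0,-0.29,-0.05,-0.27,-1,0.092,-0.492,0,-0.29,-0.06,-0.27,-1,0.092,-0.492,0,-0.29,-0.05,-0.28,-1,0.092,-0.492,0,-0.28,-0.05,-0.29,-1,0.092,-0.492,0,-0.28,-0.06,-0.29,-1,0.092,-0.492,0,-0.27,-0.05,-0.29,-1,0,0,0,0,0,0,-1,0,0,0,0,0,0,-1,0,0,0,0,0,0,-1]

```text
time_s: 14.3
position: [0.5213, -0.1759, 0.273]
tcp_rot: [[-0.183, 0.908, -0.377], [0.983, 0.17, -0.07], [0.001, -0.383, -0.924]]
force: [-4.7, -0.4, 4.4]
opening: 0.12
```

Run:
```python
from h import *
s=read_state();R=np.array(s['tcp_rot']);p=np.array(s['position']);G=p-.019*R[:,2]
print(p,G,s['force'],np.degrees(np.arcsin((G[2]-.124)/.235)),s['qvel'])
for n in('side','top'):cap(n,n+'6')
b=cv2.imread('pics/side6.png')
cv2.imwrite('pics/c9.png',cv2.resize(b[50:230,220:400],None,fx=3.3,fy=3.3,interpolation=cv2.INTER_CUBIC))
```

```text
[ 0.52125669 -0.17590844  0.27300508] [ 0.52841561 -0.17458293  0.29055481] [-4.70689947 -0.4139532   4.38351523] 45.13280414765777 [ 0.07095131 -0.05745469 -0.14102615 -0.06471654  0.07765539  0.06798449]
```

View pics/c9.png

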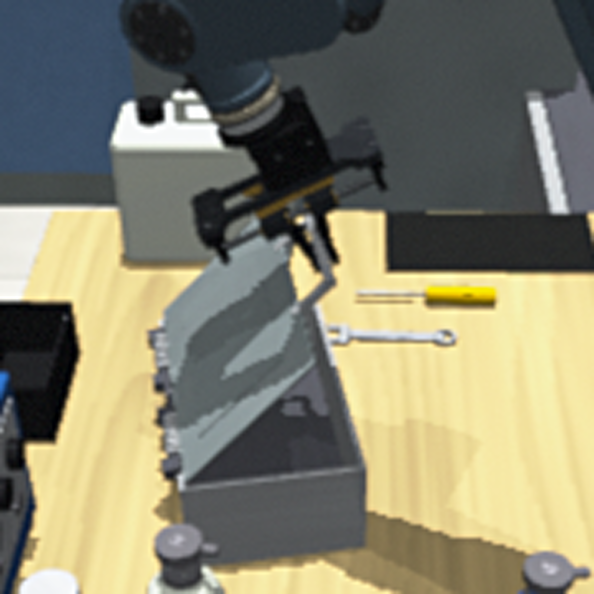

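View pics/top6.png

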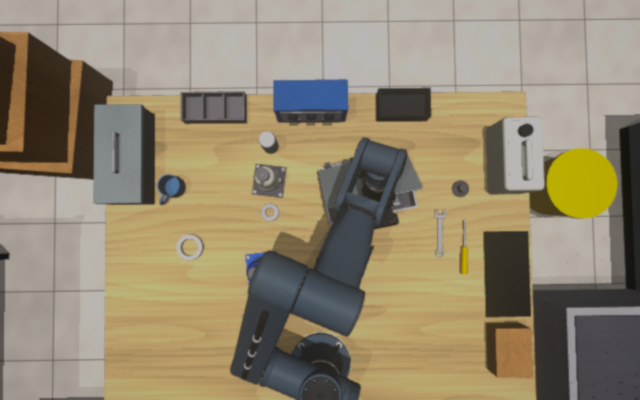

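Request:
send_rows:
  moves: [0,0,0,0,0,0,-1,0,0,0,0,0,0,-1,0,0,0,0,0,0,-1,0,0,0,0,0,0,-1,0,0,0,0,0,0,-1,0,0,0,0,0,0,-1,0,0,0,0,0,0,-1,0,0,0,0,0,0,-1,0,0,0,0,0,0,-1,0,0,0,0,0,0,-1]

```text
time_s: 15.4
position: [0.5213, -0.1759, 0.2731]
tcp_rot: [[-0.184, 0.908, -0.377], [0.983, 0.17, -0.07], [0.0, -0.383, -0.924]]
force: [-5.2, -0.4, 4.7]
opening: 0.128
```

Run:
```python
from h import *
from arc import ex,ey,Z
s=read_state();R=np.array(s['tcp_rot']);p=np.array(s['position']);G=p-.019*R[:,2]
H=np.array([.692,-.1445,.124]);print('kin',np.degrees(np.arcsin((G[2]-.124)/.235)),np.degrees(np.arctan2(G[2]-.124,-(G-H)@ex)))
cap('side','side7')
b=cv2.imread('pics/side7.png')
for th in(0,40,45,50):
    t=np.radians(th);q=H+.15*ey+.19*(-np.cos(t)*ex+np.sin(t)*Z);h=H+.15*ey
    bar=H+.06*ey+.235*(-np.cos(t)*ex+np.sin(t)*Z)
    print(th,[((v-[220,50])*3.3).round() for v in proj('side',[q,h,bar])])
```

```text
kin 45.15396327337502 45.06040700072108
0 [array([368., 464.]), array([180., 485.]), array([394., 404.])]
40 [array([324., 372.]), array([180., 485.]), array([344., 289.])]
45 [array([312., 363.]), array([180., 485.]), array([330., 278.])]
50 [array([299., 354.]), array([180., 485.]), array([315., 267.])]
```

Picture and kinematics agree. The lid corner at (315,362) and bar end at (330,278) match the 45° prediction, and the lid is steady.

```bash
python3 -c "
from rig import hand_in
print(hand_in())"
```

```text
the job is handed in; nothing more can be done
None
```

The washer is ready and the job is handed in, with the arm still gripping the lid's bar and holding it at about 45°.

- **Pump:** I pressed the cap with shut fingers down to 0.2104 m (about 11.6 mm of its 12 mm travel, at about 11 N). I then released it, and the later pictures show it back up.
- **Lid:** I pinched the bar from above and raised the lid slowly to about 62°, past the balance point. I then eased it back to 45°, which is 10° below it.
- **Last checks:** The arm's position gave 45.1°, and the lid corner and bar end in the side picture matched the 45° prediction. The pose did not change over the last second, and the jaws are closed to about 11 mm on the 12 mm bar.
- **Disagreement:** About 7 N of steady pull along the lid remains at the grip, from a small mismatch in my estimate of the hinge position. The largest I read was about 10 N, well under the limits.
- **Other things:** Nothing else looked moved in the last top picture. The clock stood at about 15.5 s at hand-in.

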